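# Find and release the latched key on the lamp key box

### The job

One of the four white keys on the grey lamp box has been left latched down. With the fingertips tap each of the four keys lightly, in order along the row starting at the orange dot, so that no free key is pushed home and the latched one stays latched; then press the latched key firmly home and let go so that it springs up and all four keys stand level. This is touching and pressing only: do not pick up or shift the jar, the canister or the slide box standing round the box.

Things in the scene. Friction and masses are not known exactly. Their poses are not given: they have to be found in the camera images.
- panel: Grey key box fixed to the bench, 100 (x) by 250 (y) by 45 mm high; origin at the centre of its underside on the bench top. Its z is up; the key row runs along its y, at x = 0. The orange dot (18 mm across) lies on its top at the +y end, 111 mm from the centre. Small screw feet reach 145 mm from the centre along y. The box is turned by up to about 0.45 rad either way.
- key1: The first key from the orange dot, 75 mm to the +y side of the box's centre: white flat cap 38 (box x) by 34 (box y) mm, origin at the centre of its top face. All keys are alike, 50 mm apart, and go straight down, 12 mm at most. Which one is latched differs from run to run.
- key2: The second key from the orange dot, 25 mm to the +y side of the box's centre: white flat cap 38 (box x) by 34 (box y) mm, origin at the centre of its top face. Any free key: top 67 mm above the bench; starts to move at 2 N, needs 0.5 N more per mm (3.5 N at 3 mm, 8 N at the bottom) and springs back up. More than 8.5 mm down counts as pushed home.
- key3: The third key from the orange dot, 25 mm to the -y side of the box's centre: white flat cap 38 (box x) by 34 (box y) mm, origin at the centre of its top face. Any latched key: top 5 mm lower, 62 mm above the bench; does not give below about 4.5 N. Pushed about 5 mm farther (top at 57 mm or lower, 8 to 9 N; bottom at 55 mm) its catch lets go for good; it springs up to 67 mm as the finger is withdrawn.
- key4: The fourth key from the orange dot, 75 mm to the -y side of the box's centre: white flat cap 38 (box x) by 34 (box y) mm, origin at the centre of its top face.
- jar: Loose amber specimen jar with a black lid, 42 mm across, 62 mm tall, on the robot's side of the box; origin at the centre of its underside. To be left alone.
- canister: Loose aluminium lens canister, 44 mm across, 58 mm tall, beyond the box; origin at the centre of its underside. To be left alone.
- slide_box: Loose blue slide box, 40 by 85 by 24 mm (24 high), lying flat beyond the box; origin at the centre of its underside. To be left alone.

How it is judged:
By the outcome, as a careful person would: the job done as asked, in the order asked, and still so for the second after the job is handed in, with the robot touching nothing.
It also fails if it takes over 40 s, if anything falls off the work surface, if the arm or the gripper's body presses on something with over 40 N, if the wrist force passes 120 N, or if a joint passes its speed limit or range.

### The arm

A 6-joint arm with a two-finger parallel gripper is mounted at the origin on the work surface. World frame = base frame: x ahead of the robot, y to its left, z up, the work surface at z = 0. Lengths are in m, angles in rad, forces in N, time in s.
With the tool pointing down it reaches from about 0.35 to 0.8 m from the base axis. Payload 7.3 kg.
Tool frame: the origin (TCP) lies between the finger pads; the fingertips stand 25 mm ahead of it and the grasp point (between the pads) lies 6 mm ahead of it (r.tip_extent is the distance from the TCP to the fingertips, in m); z points along the fingers, y is the direction in which the jaws open and shut (so a half turn about z gives the same grasp; the last joint's range is limited). The gripper opens to 85 mm and grips with 20 to 120 N. Pads are 22 mm wide; open, the fingers measure 114 mm over their backs; the gripper's body (76 mm by 85 mm) begins 54 mm behind the grasp point. The pads swing forward as they close: fully open they stand 13 mm farther back than shut.
Start: joints at [-1.447, 0.342, 1.524, -0, 1.275, -0.146], TCP at [0.14, -0.506, 0.219] pointing down, gripper open.
Joint ranges: [-2.53, 2.53], [-0.77, 2.02], [0.04, 2.7], [-1, 4.14], [0.28, 2.66], [-3.11, 3.11]. Speed limits (rad/s): [2.57, 2.57, 3.14, 3.14, 3.14, 3.14].

### API

Orientations are given as a unit quaternion [x, y, z, w].
In Python, from workcell import r, command_gripper, optics gives the robot as it stands. The module is installed in compiled form; this text tells all that it offers. Calls block until the motion is done:
- r.reach(position, orientation): joint-space move of the TCP to a pose.
- r.move_straight(position, orientation=None, speed=0.15, max_force=None): straight line of the TCP; orientation=None keeps the orientation; speed is the mean speed in m/s. With max_force (N) it stops when the force on the tool has changed by that much, and returns True; else False.
- r.movej(angles): joint-space move.
- command_gripper(opening, force=None): finger opening in m; force is the grip in N (None keeps the last); returns when the fingers have stopped.
- r.hold(seconds).
- r.solve_ik(position, orientation): joint angles nearest the present ones, or None.
- r.read_state(): the state.
- optics.get_image(name): name is "scene" or "side" or "wrist"; returns (picture, depth): 420x560x3 uint8, red, green, blue; 420x560 float32, m along the optical axis (not along the pixel's ray), 0 where there is no reading.
- optics.camera_model(name): a dict with "K" (3x3 intrinsics, pixels), "R" (3x3) and "t" (3): a world point X has camera coordinates R X + t; the wrist camera has in their place "tool_from_camera" (4x4, takes a point from camera to tool coordinates, whose origin is the TCP and whose axes are the flange's). Camera axes: x right, y down, z forward; pixel columns grow to the right and rows downward; lengths in m; the calibration is good to about 2 mm. The wrist camera is an equidistant fisheye: a pixel r from the principal point sees the ray r / f radians off the axis. A picture is of the moment at which its call begins: read the wrist's pose just before it. camera_model takes no time and is no camera call.
A pose or a line that the arm cannot do raises r.PlanningError and nothing moves.
- r.finish_job(): hands the job in, once; it reports no verdict.
The state is a dict: "time_s": time; "joint_positions": joint angles; "dq": joint speeds; "tau": joint torques, N m; "eef_pos": TCP position; "eef_rot": TCP orientation; "contact_force": force on the tool from outside, world axes, zero at the start; "torque": the same for the moment, N m; "grip_width": finger opening in m.
Only numpy, scipy, OpenCV 4.12 (cv2) and the standard library are available. Lean on these libraries where they do the work, as an engineer would, in place of code of your own. Each camera call takes 0.05 s, during which the arm holds its last target. There are 200 camera calls.

## Working session

There is one attempt and no reset: what is moved stays moved. The work goes in short steps, each a Python script; the robot and the scene stay as the last script left them, time stands still between calls to the robot, and variables do not carry over. Pictures are saved under pics/ and viewed, about 8 in all and at most 12, crops included, and the job is handed in when it is done.

```bash
mkdir -p pics; python3 - <<'E'
from workcell import r, command_gripper, optics
import cv2,numpy as np
for n in("scene","side"):
    im,d=optics.get_image(n); cv2.imwrite(f"pics/{n}0.png",im[:,:,::-1]); np.savez(f"{n}0.npz",im=im,d=d,**optics.camera_model(n))
    m=optics.camera_model(n); print(n,m["K"].tolist(),(-m["R"].T@m["t"]).round(3))
s=r.read_state();print(s["time_s"],s["eef_rot"],s["grip_width"],r.tip_extent,s["contact_force"])
E
```

```text
scene [[504.0088793032383, 0.0, 281.18396112899086], [0.0, 504.0088793032383, 199.9715589136411], [0.0, 0.0, 1.0]] [0.976 0.581 0.623]
side [[420.36222785558056, 0.0, 274.4859680153347], [0.0, 420.36222785558056, 217.70141638926992], [0.0, 0.0, 1.0]] [0.567 0.544 0.59 ]
0.1 [ 9.90913977e-01  1.34495525e-01  2.06699862e-05 -6.65374052e-04] 0.08553472879561336 0.025 [-0.02064102 -0.63743379 -0.64619062]
```

View pics/scene0.png

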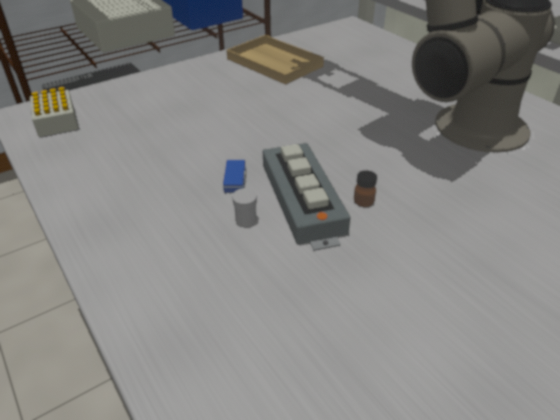

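View pics/side0.png

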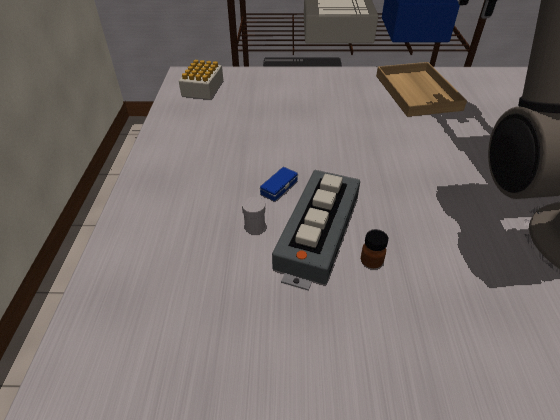

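The scene view shows the dot at (322,217) and the keys at about (315,198), (307,183), (299,167) and (291,152). The side view shows the dot at (302,255) and the keys at about (309,235), (316,217), (324,199) and (331,183). The jar is on the robot's side of the box, with the canister and slide box beyond it. Next I'll measure from both views.

```bash
cat > see.py <<'E'
import cv2,numpy as np
def cloud(d,m):
    v,u=np.mgrid[:420,:560]; K=m["K"]
    P=np.stack([(u-K[0,2])/K[0,0]*d,(v-K[1,2])/K[1,1]*d,d],-1)
    return (P-m["t"])@m["R"]
def ray(m,uv,z):
    c=-m["R"].T@m["t"]; w=m["R"].T@np.linalg.inv(m["K"])@np.r_[uv,1]
    return c+w*(z-c[2])/w[2]
E
python3 - <<'E'
import numpy as np,cv2
from see import *
C={"scene":[(315,198),(307,183),(299,167),(291,152)],"side":[(309,235),(316,217),(324,199),(331,183)]}
for n in C:
    f=np.load(n+"0.npz"); im,d=f["im"],f["d"]; W=cloud(d,f); hsv=cv2.cvtColor(im,cv2.COLOR_RGB2HSV)
    i=im.astype(int)
    om=((i[...,0]>150)&(i[...,2]<90)&(i[...,0]-i[...,1]>70)).astype(np.uint8)
    k,l,s,c=cv2.connectedComponentsWithStats(om)
    for j in range(1,k):
        if s[j,4]>15 and c[j][1]>205: dot=ray(f,c[j],.045); print(n,"dot",c[j].round(1),s[j,4],dot.round(4),"depthz",np.median(W[l==j][:,2]).round(4))
    tops=[]
    for (u,v) in C[n]:
        p=W[v-2:v+3,u-2:u+3].reshape(-1,3); zz=np.median(p[:,2])
        # top-face pixels: near-height, near the seed
        m=(abs(W[...,2]-zz)<.0035)&(np.hypot(*(W[...,:2]-np.median(p[:,:2],0)).transpose(2,0,1))<.029)&(i.min(-1)>110)
        q=W[m]; vs,us=np.nonzero(m)
        ctr=cv2.minAreaRect((q[:,:2]*1000).astype(np.float32))
        tops.append(ctr[0]); print(n,(u,v),m.sum(),"z",zz.round(4),q[:,2].mean().round(4),"mean",q[:,:2].mean(0).round(4),"px",us.mean().round(1),vs.mean().round(1),"rect",np.round(ctr[0],1),np.round(ctr[1],1),round(ctr[2],1))
    t=np.array(tops); print("spacing",np.linalg.norm(np.diff(t,axis=0),axis=1).round(1),"mean",t.mean(0).round(1))
    # fallen objects
    for nm,m in {"blue":(i[...,2]>100)&(i[...,0]<60)}.items():
        q=W[m&(W[...,2]<.05)&(W[...,2]>.015)&(W[...,0]>.2)&(W[...,0]<.9)]; print(nm,len(q),np.median(q,0).round(3) if len(q) else "")
E
```

```text
scene (315, 198) 258 z 0.0676 0.0675 mean [0.5345 0.0445] px 315.6 195.0 rect [532.9  42.8] [34.8 38.1] 74.5
scene (307, 183) 232 z 0.063 0.0627 mean [ 0.5186 -0.0025] px 306.7 180.8 rect [519.5   2.7] [49.9 37.5] 69.5
scene (299, 167) 212 z 0.0669 0.0672 mean [ 0.5028 -0.0478] px 299.2 164.3 rect [503.8 -39.9] [56.5 37.3] 75.3
scene (291, 152) 207 z 0.0676 0.0675 mean [ 0.4872 -0.0939] px 291.8 150.5 rect [488.5 -88.5] [55.6 37.4] 68.8
spacing [42.3 45.4 51. ] mean [511.2 -20.7]
blue 388 [ 0.592 -0.145  0.025]
side dot [301.2 254.2] 52 [0.5416 0.0739 0.045 ] depthz 0.0487
side (309, 235) 289 z 0.0687 0.0689 mean [0.53  0.045] px 308.2 232.3 rect [529.9  43.8] [32.5 36.3] 73.1
side (316, 217) 248 z 0.0642 0.064 mean [ 0.5138 -0.0019] px 316.3 215.5 rect [516.5   5. ] [48.7 35.4] 69.6
side (324, 199) 216 z 0.0691 0.0691 mean [ 0.4979 -0.0488] px 323.9 196.2 rect [500.7 -40.8] [52.1 35.7] 70.2
side (331, 183) 210 z 0.0691 0.069 mean [ 0.4818 -0.0939] px 331.0 181.0 rect [484.7 -87.4] [55.4 35.2] 71.3
spacing [41.  48.5 49.3] mean [507.9 -19.8]
blue 422 [ 0.586 -0.15   0.026]
```

```bash
python3 - <<'E'
import cv2,numpy as np
o=[]
for n,(y,x,h,w) in {"scene":(135,215,115,170),"side":(160,235,130,160)}.items():
    im=np.load(n+"0.npz")["im"][y:y+h,x:x+w,::-1]; o.append(cv2.resize(im,(390,300),interpolation=cv2.INTER_CUBIC))
cv2.imwrite("pics/crop.png",np.hstack(o))
E
```

```text
(no output)
```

View pics/crop.png

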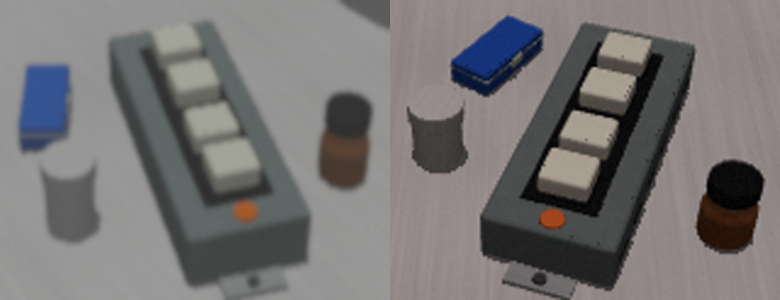

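Both views agree that key2 is latched: its top is 5 mm lower than the others. I'll refine the row by casting rays onto the height planes, then close the gripper and move over the box to check with the wrist camera.

```bash
python3 - <<'E'
from workcell import r, command_gripper, optics
import numpy as np,cv2
from scipy.spatial.transform import Rotation as Ro
from see import *
px={"scene":[(315.6,195),(306.7,180.8),(299.2,164.3),(291.8,150.5)],"side":[(308.2,232.3),(316.3,215.5),(323.9,196.2),(331,181)]}
zs=[.067,.062,.067,.067]; A=[]
for n in px:
    f=np.load(n+"0.npz"); A.append([ray(f,p,z)[:2] for p,z in zip(px[n],zs)]); print(n,np.round(A[-1],4).tolist())
f=np.load("scene0.npz"); print("scene dot",ray(f,(322,216.5),.045).round(4))
k=np.mean(A,0); s=np.array([75,25,-25,-75])/1000
c=k.mean(0); y=(s[:,None]*(k-c)).sum(0)/(s@s); print("scale",np.linalg.norm(y)); y/=np.linalg.norm(y); yaw=np.arctan2(-y[0],y[1])
print("centre",c,"yaw",yaw,"dot pred",c+.111*y)
x=np.array([y[1],-y[0]])
q=Ro.from_matrix(np.array([[y[0],x[0],0],[y[1],x[1],0],[0,0,-1]])).as_quat()
np.savez("pose.npz",c=c,y=y,q=q)
command_gripper(0.0,20); print("tip",r.tip_extent)
r.reach([*c,.26],q)
r.hold(.3); st=r.read_state(); print(st["time_s"],st["eef_pos"],st["joint_positions"],st["contact_force"],st["grip_width"])
im,d=optics.get_image("wrist"); m=optics.camera_model("wrist"); np.savez("wrist0.npz",im=im,d=d,p=st["eef_pos"],q=st["eef_rot"],**m)
print(m["tool_from_camera"].round(3).tolist(),m["K"].tolist())
cv2.imwrite("pics/wrist0.png",im[:,:,::-1])
E
```

```text
scene [[0.5341, 0.0441], [0.5181, -0.0033], [0.5027, -0.0479], [0.4869, -0.0944]]
side [[0.5298, 0.0432], [0.5136, -0.0038], [0.4977, -0.0511], [0.4814, -0.0963]]
scene dot [0.5439 0.0766 0.045 ]
scale 0.9789235920026876
centre [ 0.50803655 -0.02618069] yaw -0.33074456819449594 dot pred [0.5440835 0.0788032]
tip 0.025
3.3333 [ 0.50800934 -0.02659266  0.25994724] [-2.03024625e-01  2.82445047e-01  1.49582369e+00 -4.75992818e-05
  1.36339724e+00  1.28514861e-01] [ 0.56937234  0.11835825 -0.67276523] 0.0001989042254570466
[[0.001, -0.962, -0.272, 0.07], [1.0, 0.001, 0.001, -0.001], [-0.001, -0.272, 0.962, -0.154], [0.0, 0.0, 0.0, 1.0]] [[325.19226210127806, 0.0, 277.28277755449295], [0.0, 325.19226210127806, 208.38152367355147], [0.0, 0.0, 1.0]]
```

View pics/wrist0.png

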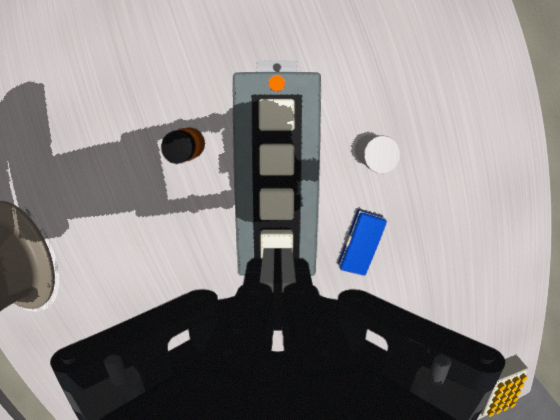

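The wrist view shows the dot at (277,83) and keys 1–3 at about (277,114), (277,159) and (277,204). Key 4 is partly behind the fingers at (277,240), and the fingers are lined up with the row. Now the fisheye rays give a third measurement.

```bash
python3 - <<'E'
import numpy as np
from scipy.spatial.transform import Rotation as Ro
f=np.load("wrist0.npz"); P=np.load("pose.npz"); K=f["K"]; T=f["tool_from_camera"]; Rt=Ro.from_quat(f["q"]).as_matrix()
c,y=P["c"],P["y"]; x=np.array([y[1],-y[0]])
im=f["im"].astype(int)
def wr(uv,z):
    d=np.array(uv)-K[:2,2]; rr=np.hypot(*d); th=rr/K[0,0]
    v=Rt@T[:3,:3]@np.r_[d/rr*np.sin(th),np.cos(th)]; o=f["p"]+Rt@T[:3,3]
    return (o+v*(z-o[2])/v[2])
def bx(p): return np.array([x@(p[:2]-c),y@(p[:2]-c)])*1000
o=(im[...,0]>200)&(im[...,2]<60)&(im[...,1]<150); v,u=np.nonzero(o[:120]); print("dot",u.mean(),v.mean(),bx(wr((u.mean(),v.mean()),.045)).round(1),"want 0,111")
dk=im[...].max(-1)<40
for n,v0,z,w in((1,114,.067,75),(2,159,.062,25),(3,204,.067,-25)):
    col=dk[v0-30:v0+30,266:288].mean(1)<.5; row=dk[v0-6:v0+7,250:305].mean(0)<.5
    a=30
    while col[a-1] and a>1:a-=1
    b=30
    while b<59 and col[b]:b+=1
    l=27
    while l>0 and row[l-1]:l-=1
    rr=27
    while rr<54 and row[rr]:rr+=1
    t,bt,L,R_=v0-30+a-.5,v0-30+b-.5,250+l-.5,250+rr-.5
    e=[bx(wr(q,z)) for q in((277,t),(277,bt),(L,v0),(R_,v0))]
    print(n,"px",t,bt,L,R_,"y edges",e[0][1].round(1),e[1][1].round(1),"x edges",e[2][0].round(1),e[3][0].round(1),"mid",((e[2][0]+e[3][0])/2).round(1),((e[0][1]+e[1][1])/2).round(1),"want 0",w, "depth",f["d"][v0,277])
E
```

```text
dot 276.2903225806452 82.95698924731182 [ -1.5 110.2] want 0,111
1 px 84.5 130.5 257.5 303.5 y edges 106.1 56.9 x edges -21.2 27.2 mid 3.0 81.5 want 0 75 depth 0.3333324
2 px 142.5 175.5 258.5 294.5 y edges 43.7 7.4 x edges -20.8 18.3 mid -1.2 25.6 want 0 25 depth 0.3507259
3 px 187.5 220.5 258.5 293.5 y edges -5.0 -42.7 x edges -21.1 17.6 mid -1.8 -23.8 want 0 -25 depth 0.3587055
```

The wrist rays match the row to within about 1.5 mm. The key1 edge search leaked into the lit area, but its lower edge at 56.9 mm fits the expected 58 mm. I'll tap key1 first to check the force response.

```bash
cat > act.py <<'E'
from workcell import r
import numpy as np
P=np.load("pose.npz"); c,y,q=P["c"],P["y"],P["q"]; T=r.tip_extent
xy=lambda k:c+y*(.125-.05*k)
def line(k,tip,**a): return r.move_straight([*xy(k),tip+T],q,**a)
def down(k,lo,f,speed=.01):
    line(k,.080,speed=.1); line(k,.070,speed=.05); r.hold(.2)
    f0=r.read_state()["contact_force"]
    hit=line(k,lo,speed=speed,max_force=f); s=r.read_state()
    line(k,.080,speed=.05)
    print("key",k,"hit",hit,"tip z mm",((s["eef_pos"][2]-T)*1000).round(2),"dF",(s["contact_force"]-f0).round(2),"t",s["time_s"])
    return hit
E
python3 -c "
from act import *
line(1,.100,speed=.15); down(1,.0635,3)"
```

```text
key 1 hit False tip z mm 63.53 dF [-0.03 -0.25  0.48] t 6.2667
```

There was no reaction at a tip height of 63.5 mm. Before going lower I'll hold there and look.

```bash
python3 - <<'E'
from act import *
from workcell import optics
import cv2
f0=r.read_state()["contact_force"]
line(1,.0635,speed=.03,max_force=3); r.hold(.2); s=r.read_state(); print(s["contact_force"]-f0,s["eef_pos"],s["time_s"],s["grip_width"],r.tip_extent)
a,_=optics.get_image("side"); b,_=optics.get_image("scene")
a=a[180:270,260:380,::-1]; b=b[150:240,260:380,::-1]
cv2.imwrite("pics/t1.png",np.hstack([cv2.resize(i,(400,300),interpolation=2) for i in(a,b)]))
E
```

```text
[ 0.13050587 -0.52661935  0.46224083] [0.5325472  0.04476104 0.08871791] 7.65 0.0001239952501210533 0.025
```

View pics/t1.png

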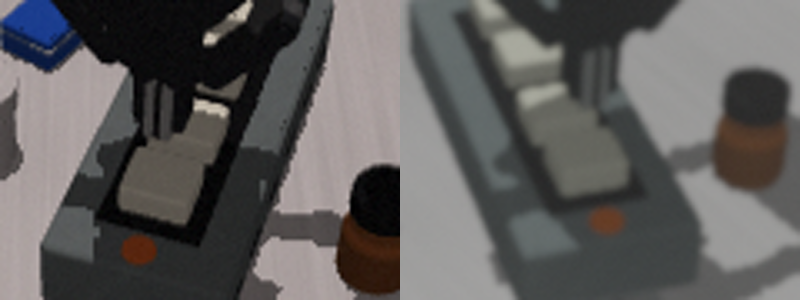

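In both crops the fingertips seem to end above key1 rather than on it: at (160,135) in the side crop and (597,105) in the scene crop. I'll triangulate the tip.

```bash
python3 - <<'E'
from see import *
f=np.load("side0.npz"); g=np.load("scene0.npz")
for z in (.06,.065,.07,.075,.08,.085,.09): print(z,ray(f,(308,220.5),z)[:2].round(4),ray(g,(319,181.5),z)[:2].round(4))
from act import *
print(r.read_state()["eef_pos"],xy(1),"near lower edge expected",xy(1)+.011*y)
E
```

```text
0.06 [0.5288 0.0073] [0.4991 0.0093]
0.065 [0.5292 0.0123] [0.5033 0.0144]
0.07 [0.5295 0.0174] [0.5075 0.0194]
0.075 [0.5299 0.0225] [0.5118 0.0245]
0.08 [0.5303 0.0275] [0.516  0.0296]
0.085 [0.5306 0.0326] [0.5202 0.0347]
0.09 [0.531  0.0377] [0.5245 0.0398]
[0.53249608 0.04473262 0.08868246] [0.5323926  0.04475437] near lower edge expected [0.53596482 0.05515818]
```

The crossing puts the visible tip much higher than expected, near TCP height. The wrist depth of the closed fingers in tool coordinates gives an independent check.

```bash
python3 - <<'E'
import numpy as np
f=np.load("wrist0.npz"); K=f["K"]; T=f["tool_from_camera"]; d=f["d"].astype(float)
v,u=np.mgrid[:420,:560]; a=u-K[0,2]; b=v-K[1,2]; rr=np.hypot(a,b)+1e-9; th=rr/K[0,0]
# depth along the optical axis
C=np.stack([a/rr*np.tan(th)*d,b/rr*np.tan(th)*d,d],-1); Q=C@T[:3,:3].T+T[:3,3]
for uu in (262,270,285,292):
  print(uu,[(vv,*(Q[vv,uu]*1000).round(0).astype(int)) for vv in range(236,300,6)])
E
python3 - <<'E'
import sys; sys.path.insert(0,'.')
from workcell import optics,r
import cv2,numpy as np
s=r.read_state()
im,d=optics.get_image("wrist"); np.savez("wrist1.npz",im=im,d=d,p=s["eef_pos"],q=s["eef_rot"],**optics.camera_model("wrist")); cv2.imwrite("pics/w1.png",cv2.convertScaleAbs(im[60:360,140:420,::-1],alpha=1.8,beta=25))
E
```

```text
262 [(236, np.int64(-61), np.int64(-18), np.int64(194)), (242, np.int64(-69), np.int64(-18), np.int64(195)), (248, np.int64(-76), np.int64(-18), np.int64(194)), (254, np.int64(-84), np.int64(-18), np.int64(194)), (260, np.int64(12), np.int64(-7), np.int64(-29)), (266, np.int64(12), np.int64(-7), np.int64(-35)), (272, np.int64(12), np.int64(-7), np.int64(-41)), (278, np.int64(12), np.int64(-6), np.int64(-46)), (284, np.int64(13), np.int64(-6), np.int64(-52)), (290, np.int64(13), np.int64(-6), np.int64(-56)), (296, np.int64(12), np.int64(-6), np.int64(-59))]
270 [(236, np.int64(-61), np.int64(-9), np.int64(194)), (242, np.int64(-69), np.int64(-9), np.int64(194)), (248, np.int64(11), np.int64(-4), np.int64(-14)), (254, np.int64(12), np.int64(-4), np.int64(-23)), (260, np.int64(13), np.int64(-4), np.int64(-31)), (266, np.int64(12), np.int64(-4), np.int64(-36)), (272, np.int64(11), np.int64(-4), np.int64(-39)), (278, np.int64(12), np.int64(-3), np.int64(-45)), (284, np.int64(11), np.int64(-3), np.int64(-48)), (290, np.int64(12), np.int64(-3), np.int64(-55)), (296, np.int64(12), np.int64(-
[... 415 characters left out ...]
)), (284, np.int64(11), np.int64(2), np.int64(-47)), (290, np.int64(13), np.int64(2), np.int64(-56)), (296, np.int64(12), np.int64(2), np.int64(-59))]
292 [(236, np.int64(-61), np.int64(16), np.int64(195)), (242, np.int64(-69), np.int64(17), np.int64(194)), (248, np.int64(-76), np.int64(17), np.int64(195)), (254, np.int64(11), np.int64(6), np.int64(-21)), (260, np.int64(12), np.int64(6), np.int64(-29)), (266, np.int64(12), np.int64(5), np.int64(-36)), (272, np.int64(12), np.int64(5), np.int64(-41)), (278, np.int64(12), np.int64(5), np.int64(-45)), (284, np.int64(13), np.int64(4), np.int64(-52)), (290, np.int64(13), np.int64(4), np.int64(-56)), (296, np.int64(13), np.int64(4), np.int64(-60))]
```

View pics/w1.png

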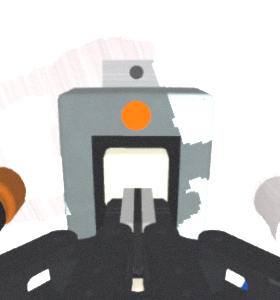

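Both checks agree. The wrist depth ends the fingers at tool z ≈ −13 mm, and the two-camera crossing puts the tip at about 0.100 m with the TCP at 0.0887. So the real tips are about 12 mm behind the TCP, not 25 mm ahead as `r.tip_extent` says, and nothing has touched key1 yet. I'll work with T = −0.012 and descend slowly under force guard to calibrate on key1's tap.

```bash
sed -i 's/T=r.tip_extent/T=-.012  # measured; r.tip_extent disagrees/' act.py; python3 - <<'E'
from act import *
line(1,.076,speed=.04,max_force=2.5); r.hold(.2)
s0=r.read_state(); print(s0["eef_pos"][2]-T)
hit=line(1,.0605,speed=.008,max_force=2.8); s=r.read_state()
print(hit,"tip",s["eef_pos"][2]-T,"dF",s["contact_force"]-s0["contact_force"],s["time_s"])
r.hold(.15); s=r.read_state(); print("held",s["eef_pos"][2]-T,s["contact_force"]-s0["contact_force"])
if hit: line(1,.080,speed=.05)
E
```

```text
0.07626010958077961
True tip 0.06471049923550873 dF [-0.08641464  1.0324452   2.35467902] 10.0583
held 0.0647428528835764 [0.47592926 0.78668263 2.27783116]
```

Key1 was lightly tapped: contact came where predicted, at about 2.3 N vertical, so it gave about 0.6 mm. Key1's top calibrates T to −0.0137, matching the wrist depth. Next are keys 2, 3 and 4.

```bash
sed -i 's/T=-.012 /T=-.0137 /' act.py; python3 - <<'E'
from act import *
for k,lo in((2,.0600),(3,.0635),(4,.0635)):
    if not down(k,lo,3.2): print("NO HIT, stop"); break
E
```

```text
key 2 hit True tip z mm 63.27 dF [0.93 0.33 4.05] t 12.55
key 3 hit True tip z mm 65.34 dF [1.13 0.52 3.76] t 14.7417
key 4 hit True tip z mm 65.21 dF [-0.36 -0.19  3.06] t 16.8917
```

All four keys have been tapped in order. Key2 did not yield: contact was at 63.3 mm against about 66–67 for the others. Now the firm press on key2.

```bash
python3 - <<'E'
from act import *
from workcell import optics
import cv2
down(2,.0555,12,.015)
line(2,.16,speed=.12)
r.movej([-1.0,*r.read_state()["joint_positions"][1:]]); r.hold(.3)
from see import *
C={"scene":[(315,195),(306,180),(299,164),(291,150)],"side":[(308,232),(316,215),(324,196),(331,181)]}
o=[]
for n in C:
    im,d=optics.get_image(n); m=optics.camera_model(n); W=cloud(d,m)
    print(n,[float(np.median(W[v-2:v+3,u-2:u+3,2]).round(4)) for u,v in C[n]])
    o.append(cv2.resize(im[140:280,215:395,::-1],(390,300),interpolation=2))
cv2.imwrite("pics/end.png",np.hstack(o)); s=r.read_state(); print(s["time_s"],s["eef_pos"])
E
```

```text
key 2 hit True tip z mm 57.03 dF [-1.86  2.35  7.99] t 19.9333
scene [0.0678, 0.0679, 0.0682, 0.0676]
side [0.0688, 0.0685, 0.0689, 0.0693]
23.325 [ 0.34006143 -0.3875539   0.14559526]
```

View pics/end.png

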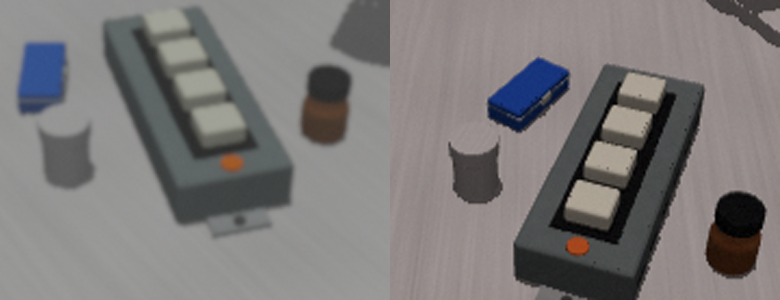

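All four keys now stand level in both views, to within 1 mm. The jar, canister and slide box stand as before, and the arm is clear. Handing in.

```bash
python3 -c "
from workcell import r
r.finish_job()"
```

```text
the job is handed in; nothing more can be done
```

The job is done and handed in at about 23 s on the robot's clock. I tapped keys 1 to 4 in order from the orange dot, then pressed the latched key, key2, home and let it spring up.

- **Taps:** vertical force was about 2.3, 4.1, 3.8 and 3.1 N. Key1's was the lightest, giving by roughly 0.6 mm if the stated spring figures hold. No free key came near the 8.5 mm limit. Key2 stood firm: its contact reading was about 2 mm below keys 3 and 4 at their stopping points.
- **Firm press:** about 8 N vertical. The fingertip reading was 57.0 mm, which is probably 1 mm too high, going by key2's own tap.
- **Last check:** key tops read 67.6–68.2 mm in the scene camera and 68.5–69.3 mm in the side camera, so they are level within 1 mm in each. The side camera read about 1–2 mm high throughout. The jar, canister and slide box looked unmoved by eye; I did not measure them.
- **Disagreement:** `r.tip_extent` gives the fingertips as 25 mm ahead of the TCP. Wrist depth, the two-camera crossing and the first contact all put the closed tips about 13 mm behind it. Because of this, my first two descents on key1 stopped in the air without touching, and I used the measured value from then on.
- **Smaller mismatches:** the fitted key spacing came out 2% short. One wrist edge measurement of key1 leaked into the lit area and was not used.

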